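# Lock the push-and-turn cap on a glaze jar

### The job

Close the open glaze jar on the pottery bench: set the loose cap into its collar with the cap's two tabs in the collar's two notches, press the cap down against its spring and twist it clockwise (seen from above) as far as it goes, then let it spring up and lock like the cap on the neighbouring jar. Leave the bowl, the paint pot and the brush where they are.

Things in the scene. Friction and masses are not known exactly. Their poses are not given: they have to be found in the camera images.
- cap_center (a point): Loose grey cap, 47 mm tall, 120 g, upright on the bench; point on its axis 23.5 mm above the underside, z up. Round plug 59 mm wide, 25 mm tall (its flat top is the deck), lower edge tapered to 51 mm. Two tabs, 14 mm wide, stick out along +x and -x to radius 35 mm, 6 to 11 mm above the underside. A half turn makes no difference.
- cap_bar (a point): Middle of the bar grip standing on the cap's deck, 36 mm above the cap's underside: 50 mm long along the cap's x (in line with the tabs), 14 mm wide along y, 22 mm high. Its sides can be pinched, or the fingers set astride it.
- jar: Open white jar, 94 mm wide, 110 mm tall, in a 120 mm square plywood holder screwed to the bench (fixed). Origin on its axis at bench level, z up. The +x and -x axes are where the cap's tabs point when locked. Locked = cap's x along jar's x within about 5 degrees, cap_center 118.5 mm above the origin.
- jar_mouth (a point): Centre of the jar's collar at its top face, 110 mm up. Opening 63 mm, outside 88 mm wide. Clockwise (from above) of each notch a lip hangs 10 mm down; beyond it, centred on the jar's x axis, is a locking pocket, its roof 4 mm down, ended by a stop. Turning the cap the other way is blocked.
- notch (a point): Middle of one of the two opposite notches in the collar, at its top face, 35 mm from the axis, 50 degrees counter-clockwise (from above) of the jar's +x (the other: of -x). Each is about 40 degrees wide and cut through the rim's top 7 mm; deeper the wall is at radius 38 mm. The cap's tabs enter here; lock by pressing and turning 50 degrees clockwise.
- seal (a joint): How far the black spring disc inside the mouth is pressed down: 0 to 13 mm (in m). At 0 it carries the cap's underside 97 mm above the bench (tabs in the notches, cap_center at 120.5 mm). About 5 N to start, 0.7 N more per mm. The tabs pass under the lips when it is 8 mm or more down; locked it reads 2 mm.
- jar_closed: The neighbouring jar, identical, in its own fixed holder, already closed with an identical cap in the locked position; its top is 142 mm above the bench. Origin on its axis at bench level.
- bowl_center (a point): Bystander: small terracotta bowl, 100 mm in diameter, 50 mm tall; point on its axis half-way up.
- pot_center (a point): Bystander: small paint pot, 48 mm in diameter, 70 mm tall; point on its axis half-way up.
- brush_grip (a point): Bystander: brush 190 mm long lying on the bench; point on its handle, x along the brush.
There are look-alikes about, which are no part of the job. Leave any orange look-alike of the part that bears cap_center alone.

How it is judged:
On the way, in this order (a step that is already met when the one before it is completed fails the run):
1. the cap is in the collar with its tabs in the notches (horizontal distance between cap_center and jar below 0.006 m and z of cap_center in the frame of jar below 0.1235 m and angle between the x axis of cap_center and the x axis of jar, either way round above 0.6 rad), for 0.1 s.
2. the cap is pressed down and turned under the lips (horizontal distance between cap_center and jar below 0.006 m and z of cap_center in the frame of jar below 0.1145 m and angle between the x axis of cap_center and the x axis of jar, either way round below 0.5 rad).
At the end, for the whole second after the job is handed in: The cap is locked in the open jar: on the jar's axis within 5 mm, upright within 4.5 degrees, its tabs along the jar's x axis within 8.5 degrees, sprung up into the pockets with its centre 116 to 121 mm above the bench (horizontal distance between cap_center and jar below 0.005 m and z of cap_center in the frame of jar between 0.116 and 0.121 m and angle between the x axis of cap_center and the x axis of jar, either way round below 0.15 rad and angle between cap_center's own z axis and vertical below 0.08 rad); the robot touches nothing.
It fails at once if the bowl is pushed more than 30 mm (distance of bowl_center from where it was at the start of the episode above 0.03 m).
It fails at once if the paint pot is pushed more than 30 mm or knocked over (distance of pot_center from where it was at the start of the episode above 0.03 m).
It fails at once if the brush is moved more than 30 mm (distance of brush_grip from where it was at the start of the episode above 0.03 m).
It also fails if it takes over 43 s, if anything falls off the work surface, if the arm or the gripper's body presses on something with over 40 N, if the wrist force passes 120 N, or if a joint passes its speed limit or range.

### The arm

A 6-joint arm with a two-finger parallel gripper is mounted at the origin on the work surface. World frame = base frame: x ahead of the robot, y to its left, z up, the work surface at z = 0. Lengths are in m, angles in rad, forces in N, time in s.
With the tool pointing down it reaches from about 0.375 to 0.9 m from the base axis. Payload 3.1 kg.
Tool frame: the origin (TCP) lies at the very end of the fingers, on their centre line; the grasp point (between the pads) lies 19 mm behind it (manip.hold_point_z is the distance from the TCP to the grasp point, in m); y points along the fingers, z is the direction in which the jaws open and shut, and the axes are right-handed (so a half turn about y gives the same grasp; the last joint's range is limited). The gripper opens to 85 mm and grips with 20 to 120 N. Pads are 22 mm wide; open, the fingers measure 114 mm over their backs; the gripper's body (76 mm by 85 mm) begins 54 mm behind the grasp point. The pads swing forward as they close: fully open they stand 13 mm farther back than shut.
Start: joints at [-1.444, 0.527, 1.433, -0, 1.181, -0.178], TCP at [0.188, -0.596, 0.231] pointing down, gripper open.
Joint ranges: [-3.08, 3.08], [-0.75, 2.2], [0.22, 2.44], [-1.43, 4.57], [0, 2.65], [-2.85, 2.85]. Speed limits (rad/s): [2.79, 2.79, 3.14, 3.14, 3.14, 3.14].

### API

Orientations are given as a unit quaternion [x, y, z, w].
In Python, from station import manip, eyes, workorder gives the robot as it stands. The module is installed in compiled form; this text tells all that it offers.
- The arm moves only by the shell command python3 -m jog 'ROWS' [OPENING] [FORCE]. ROWS is JSON, a list of rows, each a list of 2 entries, a list of its own where there are three numbers: the shift along the tool's x, y, z in cm, then the turn about the tool's y in rad. A call has 1 to 20 rows; each row is the pose to reach, as a shift and turn from the pose commanded when the call began, along the tool's axes at that moment; what a row does not reach only later rows make up. A row lasts 1/12 s, in which the tool goes at most 41.7 mm and 7.16 degrees, less where a joint would pass 70% of its speed; a pose out of reach is approached as far as the arm can. A call with a gripper value outside its range is refused whole. OPENING is the finger opening in cm, from 0 to 8.54, set as the call begins (- or left out, the last holds). The fingers move at their own pace and stop on an object; FORCE is the grip in N (left out, the last holds). Time passes only in rows, so rows that repeat a pose let the fingers close. It gives the time, the measured TCP pose, the force and the opening at its end, in the units of the state.
- manip.sense(): the state, without advancing time (a new reading comes with each control period).
- eyes.snapshot(name): name is "scene" or "top" or "wrist"; returns a dict with "frame" (400x640x3 uint8, red, green, blue), "vfov" (degrees; the focal length in pixels is half the picture's height over the tangent of half this angle, whatever the lens; pixels are square), "cx", "cy" (the principal point, pixels), "rvec" (rotation vector, rad) and "tvec" (3), from world to camera coordinates, as OpenCV has them. Camera axes: x right, y down, z forward; pixel columns grow to the right and rows downward; lengths in m; the calibration is good to about 2 mm. A picture is of the moment at which its call begins. There is no depth.
- workorder.sign_off(): hands the job in, once; it reports no verdict.
The state is a dict: "t": time; "q": joint angles; "qd": joint speeds; "tau": joint torques, N m; "tcp_pos": TCP position; "tool_rot": TCP orientation; "force": force on the tool from outside, world axes, zero at the start; "ft_torque": the same for the moment, N m; "finger_gap": opening from 0.0 (shut) to 1.0 (fully open).
Only numpy, scipy, OpenCV 4.12 (cv2) and the standard library are available. Lean on these libraries where they do the work, as an engineer would, in place of code of your own. Each camera call takes 0.05 s, during which the arm holds its last target. There are 200 camera calls.

## Working session

There is one attempt and no reset: what is moved stays moved. The work goes in short steps, Python scripts to look and compute and a shell command to move; the robot and the scene stay as the last step left them, time stands still between calls to the robot, and variables do not carry over. Pictures are saved under pics/ and viewed, about 8 in all and at most 12, crops included, and the job is handed in when it is done.

```bash
mkdir -p pics; cat > h.py <<'E'
import numpy as np, cv2, pickle
from station import manip, eyes, workorder
from scipy.spatial.transform import Rotation as R
def snap(n,save=None):
    s=eyes.snapshot(n)
    if save: cv2.imwrite('pics/'+save,s['frame'][:,:,::-1]); pickle.dump(s,open('pics/'+save+'.pkl','wb'))
    return s
def K(s):
    f=s['frame'].shape[0]/2/np.tan(np.radians(s['vfov'])/2)
    return np.array([[f,0,s['cx']],[0,f,s['cy']],[0,0,1]])
def ray(s,uv,z):
    M=cv2.Rodrigues(np.array(s['rvec'],float))[0];t=np.array(s['tvec'],float).ravel()
    c=-M.T@t; d=M.T@np.linalg.inv(K(s))@np.array([uv[0],uv[1],1.])
    return c+d*(z-c[2])/d[2]
def proj(s,p):
    return cv2.projectPoints(np.array(p,float).reshape(-1,3),np.array(s['rvec'],float),np.array(s['tvec'],float),K(s),None)[0].reshape(-1,2)
E
python3 - <<'E'
from h import *
a=[snap(n,n+'0.png') for n in('scene','top','wrist')]
for s in a: print(s['vfov'],s['cx'],s['cy'],np.round(s['rvec'],3).ravel(),np.round(s['tvec'],3).ravel())
st=manip.sense(); print(st); print(R.from_quat(st['tool_rot']).as_matrix().round(3), manip.hold_point_z)
E
```

```text
51.395314772925715 322.8495390291782 198.2777698813875 [ 2.105  1.16  -0.502] [-0.315 -0.284  1.248]
47.6692696664747 319.8405076537039 203.16882154145586 [ 2.186 -2.127  0.141] [-0.005  0.587  1.121]
64.52752216642511 323.19135225173864 207.1030928520851 [-2.317  1.7    0.276] [-0.623 -0.04   0.381]
{'t': 0.15, 'q': array([-1.44449751e+00,  5.28280079e-01,  1.43363649e+00, -3.16560132e-05,
        1.18140549e+00, -1.78486993e-01]), 'qd': array([ 8.92684596e-05, -2.67044015e-03, -4.21587087e-03,  1.77684958e-04,
        8.84468319e-04,  7.07327007e-04]), 'tau': array([ 6.04670113e-04, -4.42742515e+01, -1.78275990e+01, -2.06968043e-04,
        5.62658257e-03,  4.38145227e-07]), 'tcp_pos': array([ 0.1875104 , -0.59561431,  0.23053248]), 'tool_rot': array([-0.10734001,  0.69952247, -0.69829947,  0.10735123]), 'force': array([-0.12759469, -0.76811098, -0.00639574]), 'ft_torque': array([0.06193887, 0.00433165, 0.02047205]), 'finger_gap': 1.0028526025921052}
[[-0.954 -0.     0.3  ]
 [-0.3    0.002 -0.954]
 [-0.    -1.    -0.002]] 0.0187
```

View pics/top0.png

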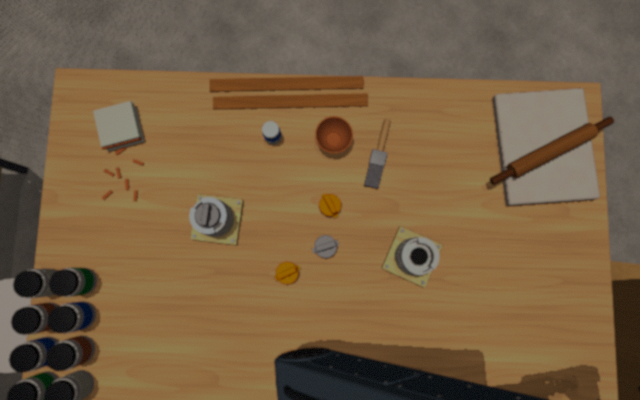

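View pics/scene0.png

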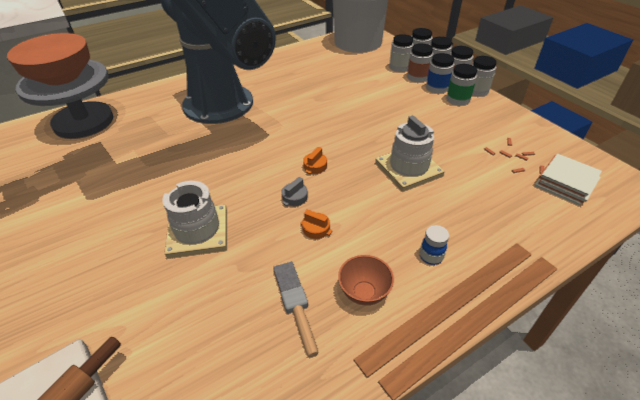

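The top view shows the grey cap at (325,247), orange look-alikes at (330,205) and (287,273), and the open jar at (418,256). The closed jar is at (210,215). Next I'll zoom in on the cap and jar and take first estimates.

```bash
python3 - <<'E'
from h import *
t=pickle.load(open('pics/top0.png.pkl','rb'));s=pickle.load(open('pics/scene0.png.pkl','rb'))
c=lambda im,x,y,w,h,k:cv2.resize(im[y:y+h,x:x+w,::-1],None,fx=k,fy=k,interpolation=cv2.INTER_CUBIC)
A=c(t['frame'],380,222,66,66,6);B=c(t['frame'],300,215,66,66,6)
C=c(s['frame'],155,170,80,60,4.95)[:297,:396];D=c(s['frame'],270,170,80,60,4.95)[:297,:396]
cv2.imwrite('pics/crop.png',cv2.convertScaleAbs(np.vstack([np.hstack([A,B])[:300],np.hstack([C,D])]),alpha=1.5))
for n,uv,z in[('cap',(325,247),.03),('or1',(330,205),.03),('or2',(287,273),.03),('jar',(418,256),.11),('closed',(210,215),.125),('bowl',(334,136),.03),('brush',(375,170),.01),('pot',(271,132),.05)]: print(n,ray(t,uv,z).round(3))
for n,uv,z in[('cap',(294,192),.025),('jar',(188,195),.11)]: print(n,ray(s,uv,z).round(3))
E
```

```text
cap [ 0.476 -0.005  0.03 ]
or1 [ 0.584 -0.015  0.03 ]
or2 [0.408 0.089 0.03 ]
jar [ 0.458 -0.224  0.11 ]
closed [0.54  0.269 0.125]
bowl [ 0.766 -0.021  0.03 ]
brush [ 0.683 -0.133  0.01 ]
pot [0.767 0.142 0.05 ]
cap [ 0.484 -0.008  0.025]
jar [ 0.461 -0.224  0.11 ]
```

View pics/crop.png

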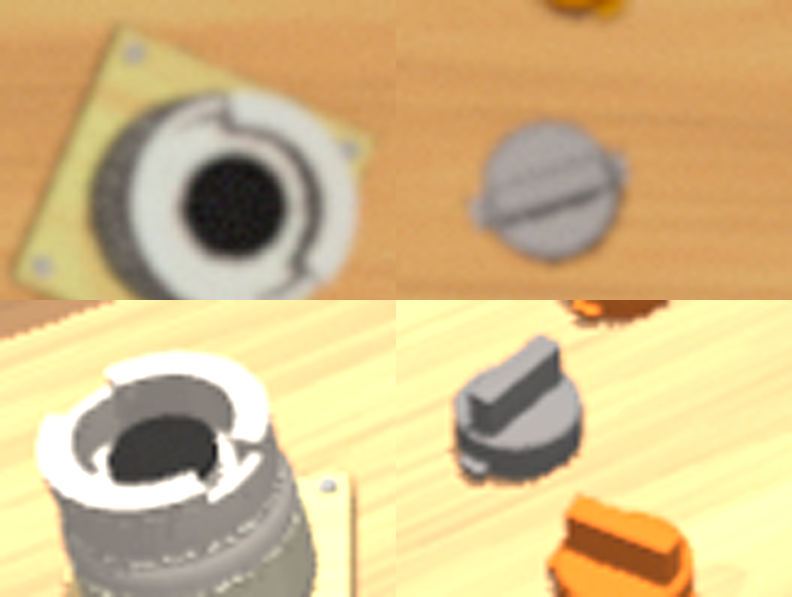

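```bash
cat >> h.py <<'E'
def tool():
    st=manip.sense(); return np.array(st['tcp_pos']),R.from_quat(st['tool_rot']).as_matrix()
def shift(target):  # cm along tool axes
    p,M=tool(); return (M.T@(np.array(target)-p)*100).round(2)
E
python3 - <<'E'
from h import *
w=pickle.load(open('pics/wrist0.png.pkl','rb'))
M=cv2.Rodrigues(np.array(w['rvec'],float))[0];c=-M.T@np.ravel(w['tvec'])
p,T=tool()
print('cam pos tool',(T.T@(c-p)).round(3),'fwd tool',(T.T@M[2]).round(3),'right tool',(T.T@M[0]).round(3))
off=T.T@(c-p)
print('to jar tcp',shift([.459,-.224,.23]),'to jar cap',shift([.48,-.006,.2]))
print('centre px grasp', proj(w,p+T@[0,-.0187,0]), proj(w,p+T@[0,.1,0]))
E
```

```text
cam pos tool [-0.081 -0.142 -0.   ] fwd tool [ 0.313  0.95  -0.001] right tool [0.    0.001 1.   ]
to jar tcp [-37.05   0.11 -27.3 ] to jar cap [-45.59   3.15 -47.46]
centre px grasp [[324.00510331 291.27158147]] [[323.81525189 208.02711551]]
```

```bash
python3 -m jog '[[[-4,0,-3],-0.12],[[-8,0,-6],-0.24],[[-11,0,-8],-0.36],[[-14,0,-10],-0.48],[[-17,0,-12.5],-0.6],[[-20,0,-15],-0.72],[[-23,0,-17],-0.84],[[-26,0,-19],-0.96],[[-29,0,-21],-1.08],[[-32,0,-23.5],-1.2],[[-35,0,-25.5],-1.32],[[-37,0,-27.3],-1.44],[[-37,0,-27.3],-1.5],[[-37,0,-27.3],-1.5],[[-37,0,-27.3],-1.5]]'
python3 - <<'E'
from h import *
s=snap('wrist','w1.png'); print(manip.sense()['force']); p,T=tool(); print(p,T.round(3))
E
```

```text
t: 1.4
tcp_pos: [0.4586, -0.2245, 0.2312]
tool_rot: [0.555, -0.438, 0.438, -0.555]
force: [-1.2, -0.7, 1.0]
finger_gap: 0.999
[ 0.75900762 -0.1958708  -0.0175086 ]
[ 0.45842756 -0.22501756  0.23120947] [[ 0.23  -0.     0.973]
 [-0.973 -0.     0.23 ]
 [ 0.    -1.    -0.   ]]
```

View pics/w1.png

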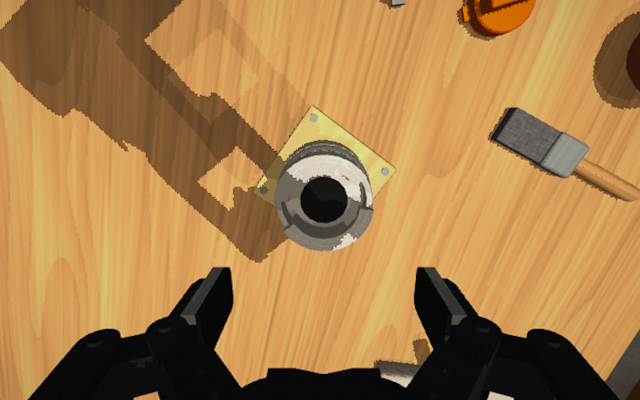

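The open jar is at about (324,200), with its notches at the right (370,215) and left/bottom (285,230). I'll rectify the collar plane metrically from the wrist and scene views.

```bash
cat >> h.py <<'E'
def rect(s,c,z,half=.055,n=390):
    # metric plan view, world +x up, +y left
    g=[(c[0]+half,c[1]+half,z),(c[0]+half,c[1]-half,z),(c[0]-half,c[1]-half,z),(c[0]-half,c[1]+half,z)]
    H=cv2.getPerspectiveTransform(proj(s,g).astype(np.float32),np.float32([[0,0],[n,0],[n,n],[0,n]]))
    im=cv2.warpPerspective(s['frame'][:,:,::-1],H,(n,n),flags=cv2.INTER_CUBIC)
    for a in range(0,360,30):
        u=np.array([-np.sin(np.radians(a)),-np.cos(np.radians(a))])
        for r,l in((.048,.055),):
            cv2.line(im,*[tuple(int(v) for v in n/2+u*q*n/2/half) for q in(r,l)],(0,0,255) if a else (255,0,0),1)
    for r in(.0315,.044): cv2.circle(im,(n//2,n//2),int(r*n/2/half),(0,255,0),1)
    return im
E
python3 - <<'E'
from h import *
w=pickle.load(open('pics/w1.png.pkl','rb'));s=pickle.load(open('pics/scene0.png.pkl','rb'))
c=(.459,-.224)
cv2.imwrite('pics/r1.png',np.hstack([rect(w,c,.11),rect(s,c,.11)]))
E
```

```text
(no output)
```

View pics/r1.png

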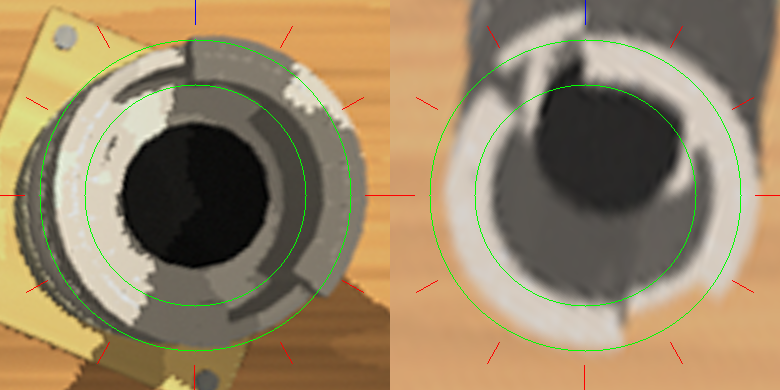

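Both rectified views put the collar centre at about (0.4585, -0.2284). The notch edges are at roughly 9–49° and -131 to -170°, so the notch axis is about 28° yaw. Next I'll go over to the cap.

```bash
python3 -m jog '[[[-3,0,1],-0.02],[[-6,1,2],-0.04],[[-9,1,3],-0.06],[[-12,2,4],-0.07],[[-15,2,5],-0.07],[[-18,3,6],-0.07],[[-20.9,3,6.9],-0.07],[[-20.9,3,6.9],-0.07],[[-20.9,3,6.9],-0.07],[[-20.9,3,6.9],-0.07]]'
python3 - <<'E'
from h import *
s=snap('wrist','w2.png'); p,T=tool(); print(p,T.round(3))
sc=pickle.load(open('pics/scene0.png.pkl','rb'));c=(.48,-.006)
j=pickle.load(open('pics/w1.png.pkl','rb'))
cv2.imwrite('pics/r2.png',np.hstack([rect(s,c,.025),rect(s,c,.047)]))
cv2.imwrite('pics/r3.png',np.hstack([rect(j,(.459,-.224),.01,.1),rect(sc,(.459,-.224),.01,.1)]))
E
```

```text
t: 2.28
tcp_pos: [0.4776, -0.0065, 0.2014]
tool_rot: [0.57, -0.419, 0.419, -0.57]
force: [0.6, 0.0, -0.4]
finger_gap: 0.997
[ 0.47766453 -0.00686127  0.2014761 ] [[ 0.297  0.001  0.955]
 [-0.955 -0.001  0.297]
 [ 0.001 -1.     0.   ]]
```

View pics/r2.png

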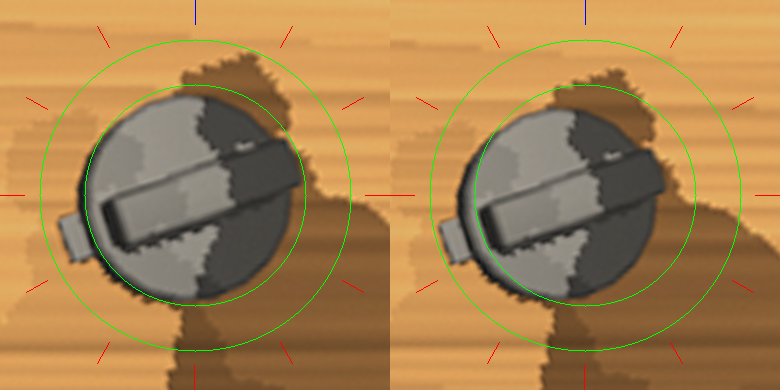

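The deck circle centre is at (188,196) in the left panel and the bar centre at (581,199) in the right. That puts the cap at about (0.479, -0.0043) and the bar normal at 20° yaw. Next I'll descend with the jaws partly closed, then grip.

```bash
python3 -m jog '[[[-0.2,3.5,0.2],-0.05],[[-0.2,7,0.2],-0.05],[[-0.2,10.5,0.2],-0.05],[[-0.2,13,0.2],-0.05],[[-0.2,15,0.2],-0.05],[[-0.2,16,0.2],-0.05],[[-0.2,17,0.2],-0.05],[[-0.2,17.4,0.2],-0.05],[[-0.2,17.4,0.2],-0.05],[[-0.2,17.4,0.2],-0.05]]' 4 60
python3 -m jog '[[[0,0,0],0],[[0,0,0],0],[[0,0,0],0],[[0,0,0],0],[[0,0,0],0],[[0,0,0],0],[[0,0,0],0],[[0,0,0],0]]' 0 80
```

```text
t: 3.17
tcp_pos: [0.4792, -0.0033, 0.0279]
tool_rot: [-0.58, 0.404, -0.405, 0.58]
force: [0.1, -0.4, 0.6]
finger_gap: 0.472
t: 3.83
tcp_pos: [0.4793, -0.003, 0.0284]
tool_rot: [-0.58, 0.403, -0.405, 0.581]
force: [-0.7, -0.1, 6.7]
finger_gap: 0.143
```

```bash
python3 -m jog '[[[0,-1,0],0],[[0,-3,0],0],[[0,-6,0],0],[[0,-9.5,0],0],[[0,-13,0],0],[[0,-15.5,0],0],[[0,-16.5,0],0],[[0,-16.5,0],0],[[0,-16.5,0],0]]'
python3 - <<'E'
from h import *
s=snap('wrist','w3.png'); p,T=tool(); print(p,T.round(3),shift([.4585,-.2284,.1945]))
u=R.from_matrix(T)
cv2.imwrite('pics/r4.png',np.hstack([s['frame'][150:400,200:450,::-1].repeat(1,0)]))
dz=p[2]-.0255
cv2.imwrite('pics/r4.png',np.hstack([rect(s,p,.025+dz),rect(s,p,dz+.047)]))
E
```

```text
t: 4.58
tcp_pos: [0.4783, -0.0027, 0.1931]
tool_rot: [-0.58, 0.404, -0.405, 0.58]
force: [-0.1, 0.4, -2.0]
finger_gap: 0.143
[ 0.47767867 -0.00261634  0.19205491] [[ 0.347 -0.001  0.938]
 [-0.938  0.     0.347]
 [-0.001 -1.    -0.001]] [20.51 -0.25 -9.63]
```

View pics/r4.png

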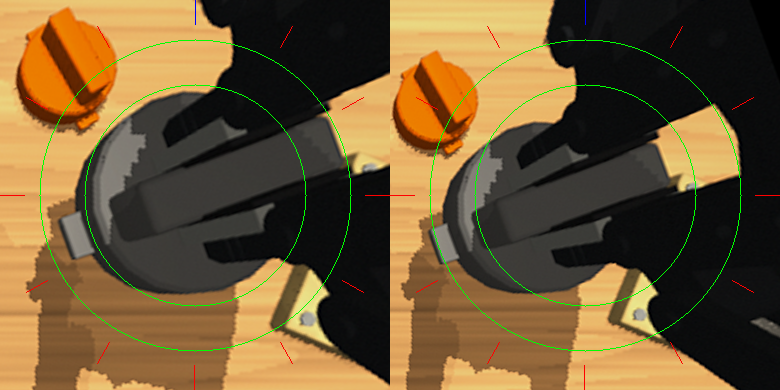

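The cap is held level with the bar along the pads. Carrying it over the open jar and turning it to the notch axis (-82°).

```bash
python3 -m jog '[[[2,0,-1],0.12],[[4,0,-2],0.24],[[6,0,-3],0.36],[[8,0,-4],0.48],[[10,0,-5],0.6],[[12,0,-6],0.72],[[14,0,-7],0.84],[[16,0,-8],0.96],[[18,0,-9],1.08],[[20,0,-9.6],1.2],[[20.5,0,-9.6],1.32],[[20.5,0,-9.6],1.43],[[20.5,0,-9.6],1.43],[[20.5,0,-9.6],1.43],[[20.5,0,-9.6],1.43]]'
python3 - <<'E'
from h import *
s=snap('scene','s4.png'); p,T=tool(); print(p,T.round(3),shift([.4585,-.2284,.192]))
c=lambda im,x,y,w,h,k:cv2.resize(im[y:y+h,x:x+w,::-1],None,fx=k,fy=k,interpolation=cv2.INTER_CUBIC)
w=snap('wrist','w4.png')
A=c(s['frame'],140,120,100,120,5);B=c(w['frame'],220,120,60*4,480,1)
cv2.imwrite('pics/r5.png',np.hstack([A[:560],cv2.resize(B,(280,280*B.shape[0]//B.shape[1]))[:560] if 0 else cv2.copyMakeBorder(B,0,320,0,0,0)[:560]]))
# expected pixel: cap axis at TCP: bottom & jar axis
print(proj(s,[p-[0,0,.0284],[*p[:2],p[2]+.0186],[.4585,-.2284,.11]])-[140,120])
E
```

```text
t: 5.88
tcp_pos: [0.4589, -0.2277, 0.1912]
tool_rot: [-0.175, 0.686, -0.685, 0.173]
force: [0.2, 0.5, -1.3]
finger_gap: 0.141
[ 0.45912398 -0.22772309  0.19155827] [[-0.879 -0.002  0.477]
 [-0.477  0.001 -0.879]
 [ 0.001 -1.    -0.002]] [ 0.09 -0.04  0.03]
[[39.01082356 54.310371  ]
 [32.27456804 34.28015089]
 [45.52340222 74.93980993]]
```

View pics/r5.png

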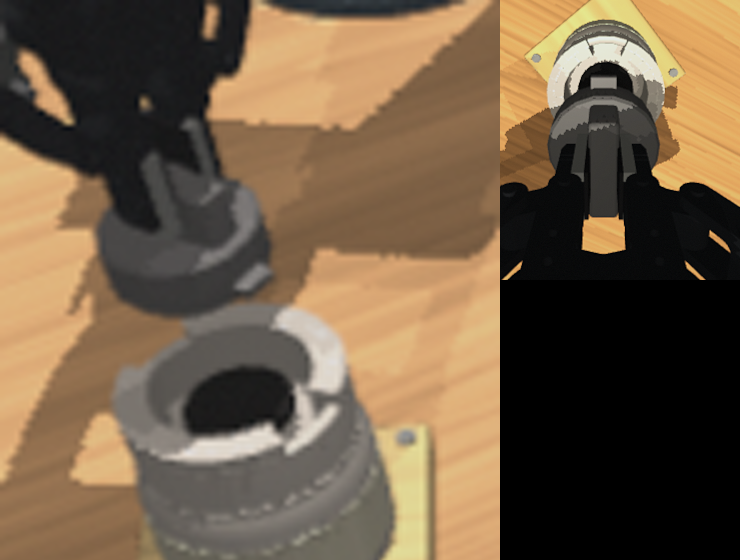

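The cap sits over the collar, with its tab at crop (255,278) pointing to the notch at about (318,420). The projected axes agree to 1–2 mm. Descending onto the seal.

```bash
python3 -m jog '[[[0.1,2,0],0.03],[[0.1,4,0],0.03],[[0.1,5,0],0.03],[[0.1,5.3,0],0.03],[[0.1,5.6,0],0.03],[[0.1,5.9,0],0.03],[[0.1,5.9,0],0.03],[[0.1,5.9,0],0.03]]'
python3 -m jog '[[[0,0.2,0],0],[[0,0.4,0],0],[[0,0.6,0],0],[[0,0.7,0],0],[[0,0.7,0],0],[[0,0.7,0],0]]'
```

```text
t: 6.65
tcp_pos: [0.4592, -0.2293, 0.1339]
tool_rot: [0.163, -0.688, 0.688, -0.163]
force: [0.5, 0.2, -1.0]
finger_gap: 0.142
t: 7.15
tcp_pos: [0.4595, -0.2294, 0.1265]
tool_rot: [0.162, -0.688, 0.689, -0.163]
force: [3.0, 0.6, -0.6]
finger_gap: 0.142
```

```bash
python3 -m jog '[[[-0.1,0.2,0],0],[[-0.1,0.3,0],0],[[-0.1,0.3,0],0],[[-0.1,0.3,0],0]]'
python3 - <<'E'
from h import *
s=snap('scene'); print(tool())
c=lambda im,x,y,w,h,k:cv2.resize(im[y:y+h,x:x+w,::-1],None,fx=k,fy=k,interpolation=cv2.INTER_CUBIC)
cv2.imwrite('pics/s5.png',c(s['frame'],140,140,100,90,6))
E
```

```text
t: 7.48
tcp_pos: [0.4598, -0.229, 0.1237]
tool_rot: [0.163, -0.688, 0.689, -0.163]
force: [2.0, -1.6, 4.3]
finger_gap: 0.141
(array([ 0.45978208, -0.22905967,  0.12366374]), array([[-8.93824448e-01,  5.97940832e-04,  4.48416658e-01],
       [-4.48417056e-01, -1.16102366e-03, -8.93823694e-01],
       [-1.38313344e-05, -9.99999147e-01,  1.30587820e-03]]))
```

View pics/s5.png

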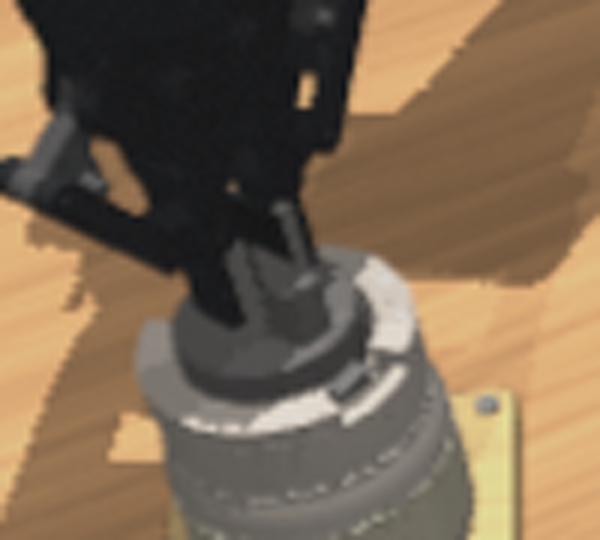

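The tab is seated in the notch at (352,378), and the spring is just starting to push back at 4.3 N. Pressing 10.5 mm.

```bash
python3 -m jog '[[[0,0.2,0],0],[[0,0.4,0],0],[[0,0.6,0],0],[[0,0.8,0],0],[[0,1,0],0],[[0,1.05,0],0],[[0,1.05,0],0],[[0,1.05,0],0]]' - 110
```

```text
t: 8.2
tcp_pos: [0.4598, -0.2291, 0.1139]
tool_rot: [0.163, -0.688, 0.689, -0.163]
force: [-0.6, -0.7, 12.2]
finger_gap: 0.128
```

```bash
python3 -m jog '[[[0,0,0],0.08],[[0,0,0],0.16],[[0,0,0],0.24],[[0,0,0],0.32],[[0,0,0],0.4],[[0,0,0],0.48],[[0,0,0],0.56],[[0,0,0],0.6],[[0,0,0],0.6]]'
python3 -c "
from h import *
s=manip.sense();print(s['ft_torque'],s['force'],tool())"
```

```text
t: 8.95
tcp_pos: [0.46, -0.2288, 0.114]
tool_rot: [-0.049, -0.705, 0.706, 0.048]
force: [-0.2, 0.2, 11.8]
finger_gap: 0.135
[-0.08961502  0.03543939 -0.00017349] [-0.24342005  0.23006982 11.79985719] (array([ 0.45995493, -0.22879146,  0.11399761]), array([[-9.90722737e-01,  1.12336356e-03, -1.35894062e-01],
       [ 1.35892874e-01, -1.07423571e-03, -9.90722955e-01],
       [-1.25892432e-03, -9.99998792e-01,  9.11612643e-04]]))
```

```bash
python3 -m jog '[[[0,0,0],0.05],[[0,0,0],0.1],[[0,0,0],0.15],[[0,0,0],0.18],[[0,0,0],0.18]]'
python3 -c "
from h import *
s=manip.sense();print(s['ft_torque'],s['force'],tool()[1][:,0])"
python3 -m jog '[[[0,0,0],0.03],[[0,0,0],0.06],[[0,0,0],0.09],[[0,0,0],0.12],[[0,0,0],0.12]]'
python3 -c "
from h import *
s=manip.sense();print(s['ft_torque'],s['force'],tool()[1][:,0])"
```

```text
t: 9.37
tcp_pos: [0.46, -0.2288, 0.114]
tool_rot: [-0.112, -0.698, 0.699, 0.111]
force: [-0.4, -0.6, 11.9]
finger_gap: 0.131
[-0.11501266  0.00692845 -0.03591592] [-0.36510593 -0.61762675 11.88154788] [-0.95054152  0.31059444 -0.00138568]
t: 9.78
tcp_pos: [0.46, -0.2288, 0.114]
tool_rot: [-0.153, -0.69, 0.691, 0.152]
force: [0.7, -0.4, 10.0]
finger_gap: 0.134
[-0.05898941  0.0241612  -0.02358911] [ 0.66535108 -0.38564109 10.01316792] [-0.90655199  0.42209163 -0.00146222]
```

```bash
python3 -m jog '[[[0,0,0],0.02],[[0,0,0],0.04],[[0,0,0],0.06],[[0,0,0],0.06]]'
python3 -c "
from h import *
s=manip.sense();print(s['ft_torque'],s['force'],tool()[1][:,0])
f=snap('wrist','w6.png');g=snap('scene','s6.png')['frame']
c=lambda im,x,y,w,h,k:cv2.resize(im[y:y+h,x:x+w,::-1],None,fx=k,fy=k,interpolation=cv2.INTER_CUBIC)
cv2.imwrite('pics/r6.png',np.hstack([c(f['frame'],220,140,200,200,2),c(g,150,145,80,80,5)]))"
```

```text
t: 10.12
tcp_pos: [0.4599, -0.2289, 0.114]
tool_rot: [-0.173, -0.685, 0.686, 0.172]
force: [0.2, -1.0, 11.0]
finger_gap: 0.132
[-0.1045646   0.0465111   0.35995785] [ 0.18427074 -0.99798374 10.96242539] [-0.88071998  0.47363519 -0.00142622]
```

View pics/r6.png

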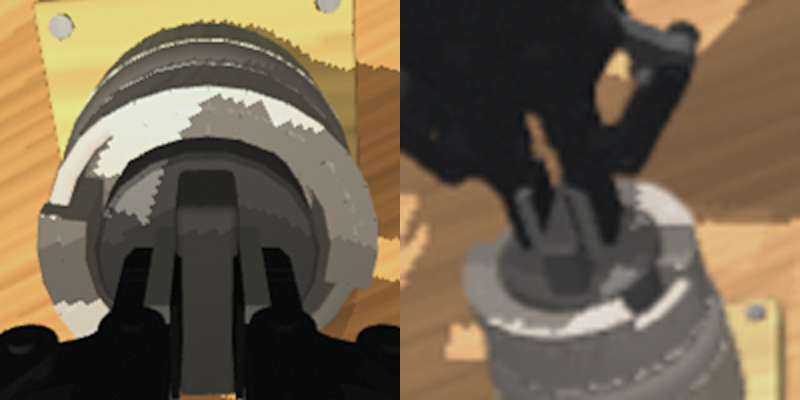

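Reaction torque of +0.36 N·m has appeared, so the stop is reached; the bar is also parallel to the holder. Next: back off slightly to relieve the twist, let the cap rise, and tug-check it.

```bash
python3 -m jog '[[[0,0,0],-0.03],[[0,-0.2,0],-0.03],[[0,-0.4,0],-0.03],[[0,-0.6,0],-0.03],[[0,-0.8,0],-0.03],[[0,-0.8,0],-0.03]]'
python3 -m jog '[[[0,-0.1,0],0],[[0,-0.2,0],0],[[0,-0.2,0],0]]'
python3 -c "
from h import *
s=manip.sense();print(s['ft_torque'],s['force'],tool()[1][:,0])"
```

```text
t: 10.72
tcp_pos: [0.4599, -0.2289, 0.1217]
tool_rot: [-0.163, -0.688, 0.688, 0.162]
force: [0.6, -1.8, 6.3]
finger_gap: 0.135
t: 10.97
tcp_pos: [0.4599, -0.2289, 0.1233]
tool_rot: [-0.163, -0.688, 0.688, 0.163]
force: [0.7, -1.0, 6.1]
finger_gap: 0.132
[-0.2877795  -0.12464853  0.03155826] [ 0.74219266 -0.95010376  6.12261541] [-0.89378524  0.44849384 -0.00110752]
```

```bash
python3 -m jog '[[[0,-0.1,0],0],[[0,-0.15,0],0],[[0,-0.15,0],0],[[0,-0.15,0],0]]'
python3 -c "
from h import *
s=manip.sense();print(s['ft_torque'],s['force'],tool()[1][:,0])"
```

```text
t: 11.3
tcp_pos: [0.4598, -0.2288, 0.1237]
tool_rot: [-0.163, -0.688, 0.688, 0.163]
force: [4.5, -4.0, -7.7]
finger_gap: 0.136
[-0.66302853 -0.62275641  0.03095297] [ 4.47515316 -3.97071809 -7.69200307] [-8.93733621e-01  4.48597922e-01 -3.45083554e-04]
```

The cap resists an upward pull (-7.7 N) and the height fits the locked position. Releasing and retreating.

```bash
python3 -m jog '[[[0,0.12,0],0],[[0,0.12,0],0],[[0,0.12,0],0]]'
python3 -m jog '[[[0,0.1,0],0],[[0,0.1,0],0],[[0,0.1,0],0],[[0,0.1,0],0],[[0,0.1,0],0],[[0,-1,0],0],[[0,-3,0],0],[[0,-6,0],0],[[0,-10,0],0],[[0,-11,0],0],[[0,-11,0],0],[[0,-11,0],0]]' 4
python3 - <<'E'
from h import *
w=snap('wrist','w7.png');s=snap('scene','s7.png');p,T=tool();print(p)
cv2.imwrite('pics/r7.png',np.hstack([rect(w,(.459,-.2286),.142),cv2.resize(s['frame'][140:218,150:228,::-1],(390,390),interpolation=cv2.INTER_CUBIC)]))
E
```

```text
t: 11.55
tcp_pos: [0.4599, -0.2288, 0.1236]
tool_rot: [-0.163, -0.688, 0.688, 0.163]
force: [2.0, -2.8, 1.7]
finger_gap: 0.136
t: 12.55
tcp_pos: [0.4593, -0.2282, 0.2331]
tool_rot: [-0.163, -0.688, 0.688, 0.163]
force: [0.3, -0.2, -0.2]
finger_gap: 0.464
[ 0.45841058 -0.22752035  0.23143443]
```

View pics/r7.png

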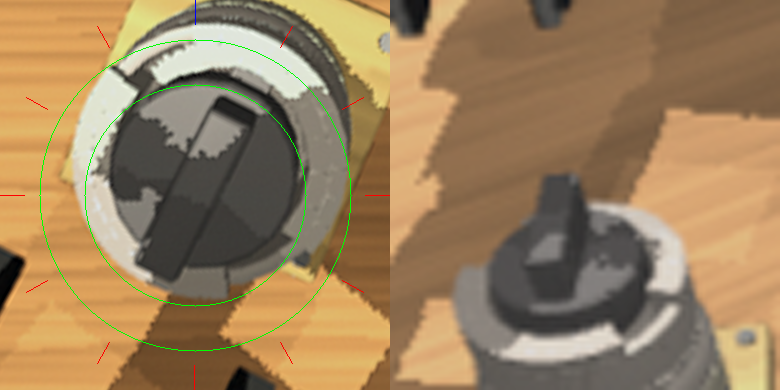

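The cap is seated with its bar roughly parallel to the holder's edges. One numeric check of the bar yaw against the holder screws and the notches.

```bash
python3 - <<'E'
from h import *
w1=pickle.load(open('pics/w1.png.pkl','rb'))
P=[ray(w1,u,.012) for u in((313,118),(385,172),(263,190))]
yaw=lambda d:np.degrees(np.arctan2(d[1],d[0]))
print('screws',[p.round(4) for p in P],yaw(P[1]-P[0]),yaw(P[2]-P[0]))
for n in('w1.png','w7.png'):
    s=pickle.load(open(f'pics/{n}.pkl','rb')); cv2.imwrite(f'pics/n_{n}',rect(s,(.4588,-.2286),.11))
cv2.imwrite('pics/r8.png',np.hstack([cv2.imread('pics/n_w1.png'),cv2.imread('pics/n_w7.png')]))
E
```

```text
screws [array([ 0.4327, -0.1638,  0.012 ]), array([ 0.5272, -0.2034,  0.012 ]), array([ 0.3934, -0.2574,  0.012 ])] -22.710089884058124 -112.8205624155652
```

View pics/r8.png

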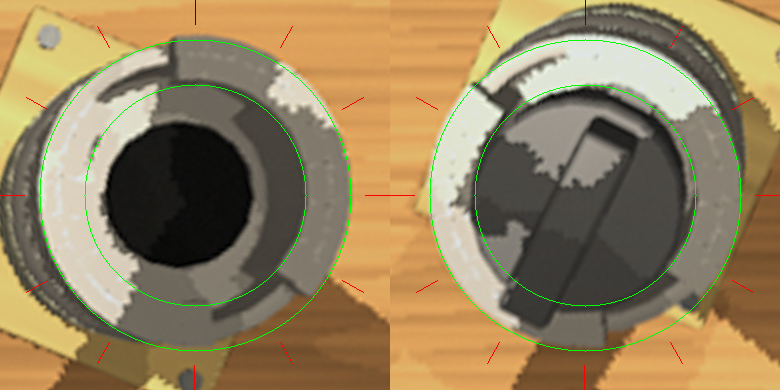

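```bash
python3 -c "
from station import workorder,manip
print(manip.sense()['t'],manip.sense()['force']);print(workorder.sign_off())"
```

```text
12.65 [-0.23386361  0.13282994  0.00045803]
the job is handed in; nothing more can be done
None
```

The open glaze jar is closed and the job is handed in at 12.65 s of robot time. The sign-off gave no verdict, so success rests on my own checks.

I pinched the grey cap by its bar and set it into the collar with its tabs in the notches. I then pressed it about 10 mm down (12 N) and turned it clockwise about 55° until the stop pushed back (0.36 N·m). After that I let it spring up, released it and backed the gripper 110 mm clear.

**Last checks:**
- **Lock:** the cap resisted an upward tug of 7.7 N at about the locked height, and the last pictures show it centred in the collar.
- **Angle:** the bar sits at about -26.7° yaw. The jar's x axis is about -22.7° judged from the holder's screws and about -21° from the notches. The cap is therefore 4 to 6° off, inside the 8.5° limit but not perfectly centred.
- **Disagreement:** my estimates of where the cap sat in the grip differed by up to 3 mm. It still went into the collar with only about 3 N of side force.
- **Not checked:** I kept clear of the bowl, paint pot, brush and orange caps, but did not measure their positions again at the end.

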